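# Clip the sample tube into the tube mixer and switch it on

## Robot

A 6-joint arm with a two-finger parallel gripper is mounted at the origin on a cart in front of the work surface, level with it; the furniture and walls round the work are solid. World frame = base frame: x ahead of the robot, y to its left, z up, the work surface at z = 0. Lengths are in m, angles in rad, forces in N, time in s.
With the tool pointing down it reaches from about 0.3 to 0.875 m from the base axis. Payload 6.4 kg.
Tool frame: the origin (TCP) lies on the front face of the gripper's body, between the roots of the fingers; the fingertips stand 64 mm ahead of it and the grasp point (between the pads) lies 45 mm ahead of it; x points along the fingers, y is the direction in which the jaws open and shut, and the axes are right-handed (so a half turn about x gives the same grasp; the last joint's range is limited). The gripper opens to 88 mm and grips with 3 to 60 N. Pads are 18 mm wide; open, the fingers measure 123 mm over their backs; the gripper's body (75 mm by 187 mm) begins 45 mm behind the grasp point.
Start: joints at [1.136, 0.181, 1.607, -0, 1.354, -0.206], TCP at [0.13, 0.56, 0.303] pointing down, gripper open.
Joint ranges: [-2.99, 2.99], [-0.89, 2.07], [0.3, 2.58], [-1.14, 4.28], [0, 2.63], [-3.12, 3.12]. Speed limits (rad/s): [2.57, 2.57, 3.01, 3.14, 3.14, 3.14].

## Interface

Orientations are given as [roll, pitch, yaw] about the fixed x, y, z axes, in that order (R = Rz(yaw) Ry(pitch) Rx(roll)).
In Python, from workcell import env gives the robot as it stands. The module is installed in compiled form; this text tells all that it offers.
- The arm moves only by the tool jog_arm, never from a script. Its argument "rows" is a list of rows, each a list of 2 entries, a list of its own where there are three numbers: the shift along the world's x, y, z in cm, then the turn, a rotation vector about the world's x, y, z in degrees. A call has 1 to 12 rows; each row is the pose to reach, as a shift and turn from the pose commanded when the call began; what a row does not reach only later rows make up. A row lasts 1/12 s, in which the tool goes at most 41.7 mm and 7.16 degrees, less where a joint would pass 70% of its speed; a pose out of reach is approached as far as the arm can. A call with a gripper value outside its range is refused whole. "claw" is the opening, from 0 (shut) to 1 (fully open), set as the call begins (left out, the last holds). The fingers move at their own pace and stop on an object; the grip force is fixed at half the most. Time passes only in rows, so rows that repeat a pose let the fingers close. It gives the time, the measured TCP pose, the force and the opening at its end, in the units of the state.
- env.get_state(): the state, without advancing time (a new reading comes with each control period).
- env.camera(name): name is "side" or "top"; returns the picture (420x560x3 uint8, red, green, blue); there is no depth.
- env.camera_info(name): a dict with "fx", "fy", "cx", "cy" (pixels), "dist" ([k1, k2, p1, p2, k3] as OpenCV has them; the pictures are not rectified), "eye" and "rotation" of the camera in the world. Camera axes: x right, y up, looking along -z (the intrinsics and any distortion apply to the point x, -y, -z); pixel columns grow to the right and rows downward; lengths in m; the calibration is good to about 2 mm. A picture is of the moment at which its call begins. camera_info takes no time and is no camera call.
- env.finish_job(): hands the job in, once; it reports no verdict.
The state is a dict: "time": time; "joints": joint angles; "qd": joint speeds; "joint_torque": joint torques, N m; "ee_pos": TCP position; "ee_rot": TCP orientation; "contact_force": force on the tool from outside, world axes, zero at the start; "ft_torque": the same for the moment, N m; "grip_width": opening from 0.0 (shut) to 1.0 (fully open).
Only numpy, scipy, OpenCV 4.12 (cv2) and the standard library are available. Lean on these libraries where they do the work, as an engineer would, in place of code of your own. Each camera call takes 0.05 s, during which the arm holds its last target.

## Task

Load the capped sample tube lying on the bench into the empty clip of the tube mixer: lay it in with its cap toward the control panel, like the balance tube that is already there, and push it down past the sprung jaw until it sits fully home in both forks and the jaw has closed over it. Then, with the tube released, switch the mixer on by pushing its toggle over to the right as far as it goes. Leave the balance tube sitting in its own clip.

Things in the scene. Friction and masses are not known exactly. Their poses are not given: they have to be found in the camera images.
- sample_tube_mid (a point): Capped 50 ml centrifuge tube lying loose on the bench, to be loaded: 29 mm in diameter, 114 mm long, 25 to 45 g. The point is the middle of its axis, about 17 mm above the bench as it lies. Its y axis runs along the tube from the cap end (-y) to the conical end (+y). If grasped across its middle, the fingers pass between the clip's two forks.
- sample_tube_cap (a point): Centre of the sample tube's screw cap (35 mm in diameter, 13 mm long), on the tube's axis 51 mm from its middle; the cap covers 44 to 57 mm from the middle.
- clip_free_seat (a point): The mixer's empty clip, left or right of the full one: where the middle of a seated tube's axis lies, 36 mm above the platform, 106 mm above the bench. x is the seat's axis (cap toward -x, the robot's side, where the control panel is), y across, z up. Two forks stand at 24 to 34 mm either side along x; between them all is open down to 20 mm below the point.
- clip_free_mouth (a point): Centre of the empty clip's mouth, 28 mm straight above its seat (axes as the seat). Each fork has a fixed tine on the +y side and a jaw arm on the -y side, their tops flared to about 41 mm apart. Lower the tube level and straight down here: it meets the jaw's slope with its axis about 27 mm above the seat, and about 6 to 15 N push it through.
- clip_free_jaw (a joint): Sprung hinged steel jaw of the empty clip, one arm at each fork on the -y side; rad: 0 closed, about 0.13 while the tube passes, 0.5 at most. Its spring shuts it over the tube as the tube comes home (last few mm); then the tube rests on the forks with its axis within 1 mm of the seat's.
- balance_tube_mid (a point): The other tube, of the same kind, already held in the other clip 104 mm beside the empty one with its cap toward the control panel; the point is the middle of its axis, axes as for the sample tube.
- toggle_tip (a point): Free end of the mixer's toggle switch: a steel bat handle 9 mm thick at the end, 36 mm long from its pivot, upright on the control panel that faces the robot (panel 47 mm, this end about 85 mm above the bench). Off it leans to the mixer's left (the seat's +y), on to the right (-y): the end travels 25 mm along -y. About 2 N push it; it stays where left.
- toggle (a joint): Toggle switch, rad: 0 off (leaning left 0.35 from upright), 0.7 fully on (leaning right 0.35 from upright).
Not all that is in view belongs to the job. What is shaped like the part that bears sample_tube_mid but pink is not meant.

How it is judged:
On the way, in this order (a step that is already met when the one before it is completed fails the run):
1. the sample tube sits home in the empty clip, cap toward the control panel, with the jaw closed over it, and has been released (z of sample_tube_mid in the frame of clip_free_seat between -0.003 and 0.003 m and y of sample_tube_mid in the frame of clip_free_seat between -0.003 and 0.003 m and x of sample_tube_cap in the frame of clip_free_seat between -0.063 and -0.039 m and angle between the y axis of sample_tube_mid and the x axis of clip_free_seat, either way round below 0.06 rad and value of joint clip_free_jaw below 0.05 rad and contact force between the fingers and sample_tube below 0.3 N), for 0.2 s.
2. the mixer is switched on (value of joint toggle above 0.58 rad), for 0.1 s.
At the end, for the whole second after the job is handed in: Sample tube in both forks of the formerly empty clip: axis within 3 mm and 0.06 rad of the seat's, middle within 12 mm along it, cap toward the control panel, jaw closed over it (below 0.05 rad); toggle beyond 0.58 of 0.7 rad; balance tube within 10 mm of its start (z of sample_tube_mid in the frame of clip_free_seat between -0.003 and 0.003 m and y of sample_tube_mid in the frame of clip_free_seat between -0.003 and 0.003 m and x of sample_tube_cap in the frame of clip_free_seat between -0.063 and -0.039 m and angle between the y axis of sample_tube_mid and the x axis of clip_free_seat, either way round below 0.06 rad and value of joint clip_free_jaw below 0.05 rad and value of joint toggle above 0.58 rad and distance of balance_tube_mid from where it was at the start of the episode below 0.01 m); the robot touches nothing.
It fails at once if the balance tube is pulled or knocked out of its clip (distance of balance_tube_mid from where it was at the start of the episode above 0.015 m).
It also fails if it takes over 42 s, if anything falls off the work surface, if the arm or the gripper's body presses on something with over 40 N, if the wrist force passes 120 N, or if a joint passes its speed limit or range.

## Working session

There is one attempt and no reset: what is moved stays moved. The work goes in short steps, Python scripts to look and compute and a tool call to move; the robot and the scene stay as the last step left them, time stands still between calls to the robot, and variables do not carry over. Pictures are saved under pics/ and viewed, and the job is handed in when it is done.

Besides the shell and the picture viewer there is one more tool, called after "Call:" as name(argument=value, ...), one argument or row to a line, values as JSON. jog_arm: Moves the arm, as the interface text tells. Its arguments: {"type":"object","properties":{"rows":{"type":"array","items":{"type":"array"}},"claw":{"type":"number"}},"required":["rows"]}

```bash
mkdir -p pics; python3 - <<'E'
from workcell import env
import cv2
for n in("top","side"):
    cv2.imwrite(f"pics/{n}0.png",env.camera(n)[:,:,::-1]); print(n,env.camera_info(n))
print(env.get_state())
E
```

```text
top {'fx': 430.8875613408915, 'fy': 430.8875613408915, 'cx': 277.4614787109966, 'cy': 211.89955668428945, 'dist': array([-0.0823338,  0.       ,  0.       ,  0.       ,  0.       ]), 'eye': array([ 0.37294654, -0.15182514,  0.94696686]), 'rotation': array([ 0.20548843, -0.00471981, -1.48446047])}
side {'fx': 433.3470585768286, 'fy': 433.3470585768286, 'cx': 286.76282490607093, 'cy': 208.58251125376412, 'dist': array([-0.04643498,  0.        ,  0.        ,  0.        ,  0.        ]), 'eye': array([0.02435931, 0.1362616 , 0.96362391]), 'rotation': array([ 0.58267462,  0.00330688, -2.06802354])}
{'time': 0.1, 'joints': array([ 1.13570816e+00,  1.81458382e-01,  1.60788949e+00, -2.52989818e-05,
        1.35380136e+00, -2.06266117e-01]), 'qd': array([ 0.00202263, -0.00095618, -0.00312508, -0.00189784,  0.0003342 ,
       -0.00077311]), 'joint_torque': array([-8.37682751e-05, -4.34819770e+01, -3.42697763e+01,  7.05457432e-02,
        3.39928363e-02, -4.81060874e-05]), 'ee_pos': array([0.1302343 , 0.55966793, 0.30191381]), 'ee_rot': array([-1.76119744,  1.56923955, -1.99001402]), 'contact_force': array([ 0.4374198 , -0.83812297,  0.48927429]), 'ft_torque': array([ 0.01602259, -0.03966431, -0.02156179]), 'grip_width': 1.0015922588654764}
```

View pics/top0.png

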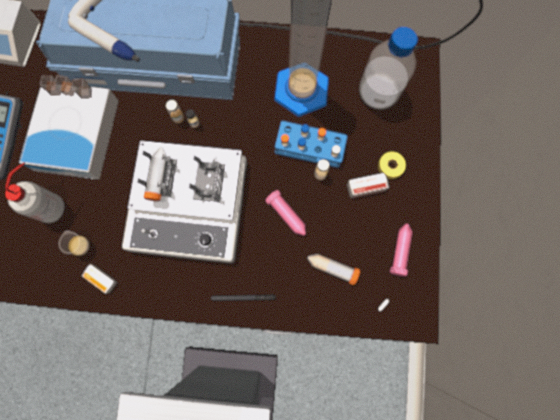

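View pics/side0.png

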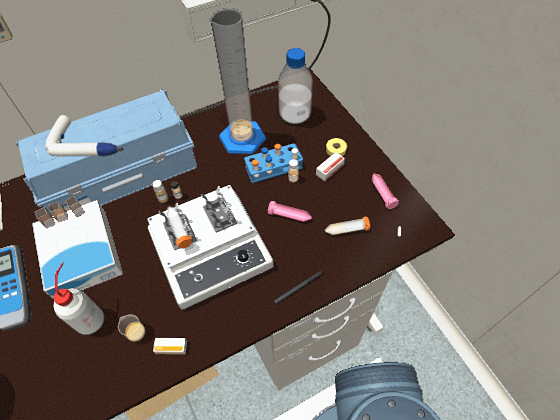

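```bash
python3 - <<'E'
import cv2
a=cv2.imread("pics/top0.png");b=cv2.imread("pics/side0.png")
cv2.imwrite("pics/c1.png",cv2.resize(a[135:270,115:255],None,fx=4.2,fy=4.2,interpolation=3))
cv2.imwrite("pics/c2.png",cv2.resize(b[180:310,140:280],None,fx=4.5,fy=4.5,interpolation=3))
cv2.imwrite("pics/c3.png",cv2.resize(cv2.hconcat([a[240:295,290:380],b[200:255,310:400]]),None,fx=4.4,fy=4.4,interpolation=3))
E
```

```text
(no output)
```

View pics/c1.png

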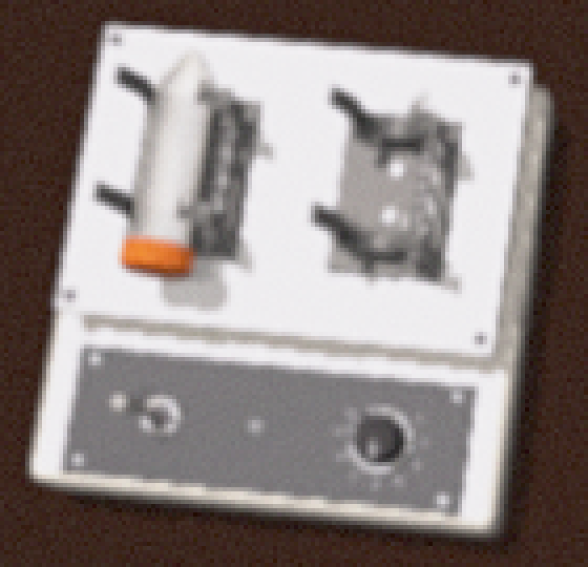

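View pics/c2.png

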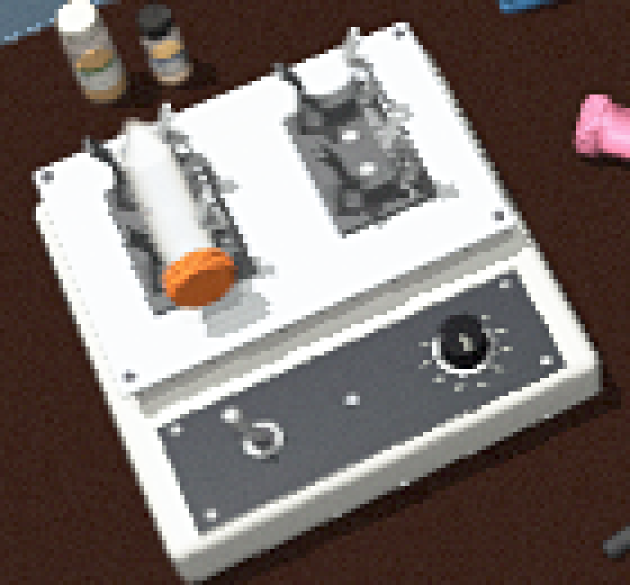

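View pics/c3.png

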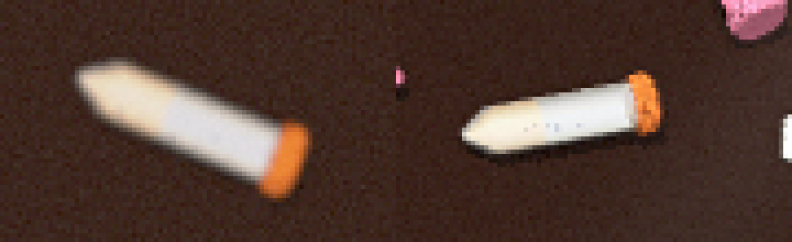

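```bash
cat > h.py <<'E'
import numpy as np,cv2
from scipy.spatial.transform import Rotation as R
from scipy.optimize import least_squares
from workcell import env
CI={n:env.camera_info(n) for n in("top","side")}
def ray(n,p):
    c=CI[n];K=np.array([[c['fx'],0,c['cx']],[0,c['fy'],c['cy']],[0,0,1]])
    q=cv2.undistortPoints(np.array(p,float).reshape(-1,1,2),K,c['dist']).reshape(-1,2)
    d=np.c_[q[:,0],-q[:,1],-np.ones(len(q))]@R.from_euler('xyz',c['rotation']).as_matrix().T
    return c['eye'],d
def plane(n,p,z):
    e,d=ray(n,p); return e+d*((z-e[2])/d[:,2])[:,None]
def tri(pt,ps):
    (e1,d1),(e2,d2)=ray("top",pt),ray("side",ps);o=[]
    for a,b in zip(d1,d2):
        s=np.linalg.lstsq(np.c_[a,-b],e2-e1,rcond=None)[0]
        P,Q=e1+a*s[0],e2+b*s[1];o.append(np.r_[(P+Q)/2,np.linalg.norm(P-Q)])
    return np.array(o)
def c1(p):return (np.array(p,float)+.5)/4.2-.5+[115,135]
def c2(p):return (np.array(p,float)+.5)/4.5-.5+[140,180]
E
python3 - <<'E'
from h import *
np.set_printoptions(precision=4,suppress=True)
def proc(n,f,roi):
    im=cv2.imread(f);x0,y0,x1,y1=roi
    hsv=cv2.cvtColor(im,cv2.COLOR_BGR2HSV)
    org=((hsv[...,0]>5)&(hsv[...,0]<18)&(hsv[...,1]>190)&(hsv[...,2]>150)).astype(np.uint8)
    br=(hsv[...,2]>120).astype(np.uint8)
    m=np.zeros_like(br);m[y0:y1,x0:x1]=1
    return org*m,br*m
for n,f,roi in(("top","pics/top0.png",(300,245,368,290)),("side","pics/side0.png",(318,210,378,245))):
    o,b=proc(n,f,roi)
    for nm,mm in(("cap",o),("all",b)):
        ys,xs=np.nonzero(mm); P=plane(n,np.c_[xs,ys],0.017)[:,:2]
        c=P.mean(0);u=np.linalg.svd(P-c,full_matrices=False)[2]
        q=(P-c)@u.T
        print(n,nm,len(xs),c,u[0],q.min(0),q.max(0),"midext",c+u[0]*(q[:,0].min()+q[:,0].max())/2)
pt=[(116,40),(516,79),(480,339),(69,295)];ps=[(46,176),(399,33),(499,215),(128,376)]
print("plat z.07",plane("top",c1(pt),.07)[:,:2],plane("side",c2(ps),.07)[:,:2]);print(tri(c1(pt),c2(ps)))
pt=[(96,358),(459,397),(444,500),(78,460)];ps=[(176,430),(506,284),(546,360),(210,515)]
print("panel z.047",plane("top",c1(pt),.047)[:,:2],plane("side",c2(ps),.047)[:,:2]);print(tri(c1(pt),c2(ps)))
print("toggle",tri(c1([(119,401)]),c2([(231,414)])),plane("top",c1([(119,401)]),.083),plane("side",c2([(231,414)]),.083))
print("pivot ring",plane("top",c1([(159,414)]),.049),plane("side",c2([(264,438)]),.049))
# balance tube cap
for n,f,roi in(("top","pics/top0.png",(138,180,170,205)),("side","pics/side0.png",(170,225,200,255))):
    o,_=proc(n,f,roi);ys,xs=np.nonzero(o);print("bcap",n,xs.mean(),ys.mean(),plane(n,[(xs.mean(),ys.mean())],.108))
# free clip plate corners at z~.07
pt=[(345,112),(464,124),(441,281),(329,270)];ps=[(288,118),(389,82),(437,198),(343,236)]
print("plate",plane("top",c1(pt),.07)[:,:2],plane("side",c2(ps),.07)[:,:2])
E
```

```text
top cap 74 [ 0.4405 -0.3181] [-0.9488  0.3158] [-0.0169 -0.0057] [0.018  0.0055] midext [ 0.44   -0.3179]
top all 710 [ 0.4543 -0.2731] [0.3079 0.9514] [-0.0541 -0.0184] [0.063  0.0194] midext [ 0.4556 -0.2689]
side cap 28 [ 0.4332 -0.3154] [-0.8829  0.4697] [-0.0256 -0.0081] [0.0135 0.0064] midext [ 0.4386 -0.3182]
side all 477 [ 0.4521 -0.2718] [0.2816 0.9595] [-0.0558 -0.021 ] [0.0628 0.0197] midext [ 0.4531 -0.2684]
plat z.07 [[ 0.6794  0.165 ]
 [ 0.6755 -0.0438]
 [ 0.5394 -0.0404]
 [ 0.5436  0.1679]] [[ 0.6777  0.1662]
 [ 0.6732 -0.0423]
 [ 0.5375 -0.0397]
 [ 0.542   0.1682]]
[[ 0.6808  0.1664  0.0658  0.0002]
 [ 0.6771 -0.0433  0.0648  0.0003]
 [ 0.5398 -0.0402  0.0665  0.0007]
 [ 0.5439  0.1686  0.0671  0.0008]]
panel z.047 [[ 0.5167  0.1572]
 [ 0.5131 -0.0301]
 [ 0.4607 -0.0284]
 [ 0.464   0.1585]] [[ 0.5143  0.1579]
 [ 0.5102 -0.0288]
 [ 0.4594 -0.0273]
 [ 0.4625  0.1595]]
[[ 0.5171  0.1583  0.0425  0.001 ]
 [ 0.5138 -0.0296  0.0406  0.0009]
 [ 0.4611 -0.0279  0.0435  0.    ]
 [ 0.4643  0.1597  0.0433  0.0003]]
toggle [[0.4907 0.1301 0.0827 0.0008]] [[0.4909 0.1303 0.083 ]] [[0.4902 0.1298 0.083 ]]
pivot ring [[0.4908 0.12   0.049 ]] [[0.4876 0.1196 0.049 ]]
bcap top 151.7910447761194 195.76119402985074 [[0.5585 0.1146 0.108 ]]
bcap side 183.2 239.675 [[0.5595 0.1161 0.108 ]]
plate [[ 0.6505  0.0412]
 [ 0.6493 -0.02  ]
 [ 0.5669 -0.0178]
 [ 0.5677  0.0388]] [[ 0.6496  0.0355]
 [ 0.6449 -0.0235]
 [ 0.563  -0.0151]
 [ 0.5655  0.0388]]
```

```bash
python3 - <<'E'
from h import *
s=env.get_state();M=R.from_euler('xyz',s['ee_rot']).as_matrix();print(M.round(3),np.degrees(np.arctan2(M[1,1],M[0,1])),np.degrees(s['joints'][[0,5]]))
E
```

```text
[[-0.001  0.227  0.974]
 [-0.001  0.974 -0.227]
 [-1.    -0.002 -0.   ]] 76.88978839068182 [ 65.07128437 -11.81817794]
```

Call:
jog_arm(
  rows=[
    [[22, -42, 0], [0, 0, -60]],
    [[22, -42, 0], [0, 0, -60]],
    [[22, -42, 0], [0, 0, -60]],
    [[22, -42, 0], [0, 0, -60]],
    [[22, -42, 0], [0, 0, -60]],
    [[22, -42, 0], [0, 0, -60]],
    [[22, -42, 0], [0, 0, -60]],
    [[22, -42, 0], [0, 0, -60]],
    [[22, -42, 0], [0, 0, -60]],
    [[22, -42, 0], [0, 0, -60]],
    [[22, -42, 0], [0, 0, -60]],
    [[22, -42, 0], [0, 0, -60]],
  ],
  claw=1,
)

```text
time: 1.1
ee_pos: [0.3519, 0.1363, 0.3028]
ee_rot: [0.374, 1.569, -0.906]
contact_force: [0.1, 0.1, 0.3]
grip_width: 0.995
```

Call:
jog_arm(
  rows=[
    [[10.5, -40.9, -12.3], [0, 0, -34.2]],
    [[10.5, -40.9, -12.3], [0, 0, -34.2]],
    [[10.5, -40.9, -12.3], [0, 0, -34.2]],
    [[10.5, -40.9, -12.3], [0, 0, -34.2]],
    [[10.5, -40.9, -12.3], [0, 0, -34.2]],
    [[10.5, -40.9, -12.3], [0, 0, -34.2]],
    [[10.5, -40.9, -12.3], [0, 0, -34.2]],
    [[10.5, -40.9, -12.3], [0, 0, -34.2]],
    [[10.5, -40.9, -12.3], [0, 0, -34.2]],
    [[10.5, -40.9, -12.3], [0, 0, -34.2]],
    [[10.5, -40.9, -12.3], [0, 0, -34.2]],
    [[10.5, -40.9, -12.3], [0, 0, -34.2]],
  ],
)

```text
time: 2.1
ee_pos: [0.4553, -0.2729, 0.178]
ee_rot: [-1.272, 1.57, 3.134]
contact_force: [-0.8, -0.2, 0.1]
grip_width: 0.995
```

```bash
python3 - <<'E'
from h import *
s=env.get_state();M=R.from_euler('xyz',s['ee_rot']).as_matrix();print(s['ee_pos'],M[:,0],np.degrees(np.arctan2(M[1,1],M[0,1])))
a=env.camera("top")[:,:,::-1];b=env.camera("side")[:,:,::-1]
cv2.imwrite("pics/g1.png",cv2.resize(cv2.hconcat([a[180:340,260:430],b[150:310,270:440]]),None,fx=2.3,fy=2.3))
E
```

```text
[ 0.45526932 -0.27289719  0.17803311] [-1.01372518e-03  7.24416434e-06 -9.99999486e-01] -17.531723362308636
```

View pics/g1.png

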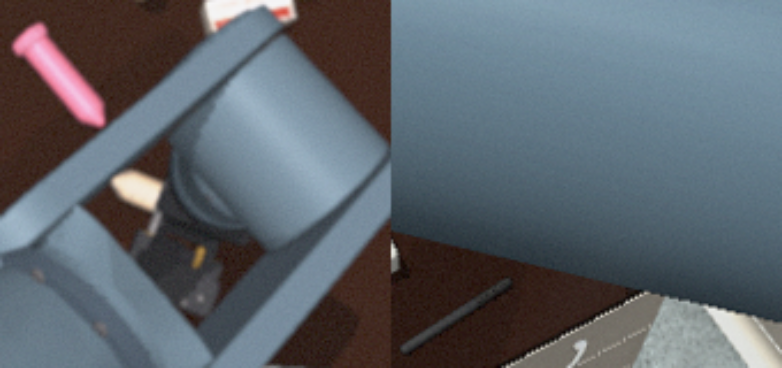

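Call:
jog_arm(
  rows=[
    [[0, 0, -3], [0, 0, 0]],
    [[0, 0, -6], [0, 0, 0]],
    [[0, 0, -8.5], [0, 0, 0]],
    [[0, 0, -10], [0, 0, 0]],
    [[0, 0, -11], [0, 0, 0]],
    [[0, 0, -11.3], [0, 0, 0]],
    [[0, 0, -11.3], [0, 0, 0]],
    [[0, 0, -11.3], [0, 0, 0]],
  ],
)

```text
time: 2.87
ee_pos: [0.456, -0.2689, 0.0678]
ee_rot: [1.135, 1.569, -0.737]
contact_force: [-0.3, -0.1, 0.8]
grip_width: 0.998
```

Call:
jog_arm(
  rows=[
    [[0, 0, 0], [0, 0, 0]],
    [[0, 0, 0], [0, 0, 0]],
    [[0, 0, 0], [0, 0, 0]],
    [[0, 0, 0], [0, 0, 0]],
    [[0, 0, 0], [0, 0, 0]],
    [[0, 0, 0], [0, 0, 0]],
    [[0, 0, 0], [0, 0, 0]],
    [[0, 0, 0], [0, 0, 0]],
    [[0, 0, 0], [0, 0, 0]],
    [[0, 0, 0], [0, 0, 0]],
  ],
  claw=0,
)

```text
time: 3.7
ee_pos: [0.4554, -0.2689, 0.0666]
ee_rot: [-1.912, 1.571, 2.499]
contact_force: [-0.5, 0.1, 0.8]
grip_width: 0.316
```

Call:
jog_arm(
  rows=[
    [[0, 0, 2], [0, 0, 0]],
    [[0, 0, 5], [0, 0, 0]],
    [[0, 0, 9], [0, 0, 0]],
    [[0, 0, 13], [0, 0, 0]],
    [[0, 0, 17], [0, 0, 0]],
    [[0, 0, 20], [0, 0, 0]],
    [[0, 0, 20], [0, 0, 0]],
  ],
)

```text
time: 4.28
ee_pos: [0.4579, -0.2711, 0.2743]
ee_rot: [1.12, 1.558, -0.753]
contact_force: [0.6, -0.4, 0.4]
grip_width: 0.318
```

Call:
jog_arm(
  rows=[
    [[1.3, 2.4, 0], [0, 0, -6.2]],
    [[2.6, 4.8, 0], [0, 0, -12.4]],
    [[3.9, 7.2, 0], [0, 0, -18.6]],
    [[5.2, 9.6, 0], [0, 0, -24.8]],
    [[6.5, 12, 0], [0, 0, -31]],
    [[7.8, 14.4, 0], [0, 0, -37.2]],
    [[9.1, 16.8, 0], [0, 0, -43.4]],
    [[10.4, 19.2, 0], [0, 0, -49.6]],
    [[11.7, 21.6, 0], [0, 0, -55.8]],
    [[13, 24, 0], [0, 0, -62]],
    [[14.3, 26.4, 0], [0, 0, -68.2]],
    [[15.3, 28, 0], [0, 0, -73.9]],
  ],
)

```text
time: 5.28
ee_pos: [0.6087, 0.0134, 0.2655]
ee_rot: [-0.529, 1.569, 2.587]
contact_force: [-0.1, -0.5, 0.1]
grip_width: 0.321
```

Call:
jog_arm(
  rows=[
    [[0, 0, 0], [0, 0, 0]],
    [[0, 0, 0], [0, 0, 0]],
    [[0, 0, 0], [0, 0, 0]],
  ],
)

```text
time: 5.53
ee_pos: [0.6078, 0.0106, 0.2658]
ee_rot: [0.125, 1.569, -3.036]
contact_force: [0.7, -0.0, -0.1]
grip_width: 0.321
```

```bash
python3 - <<'E'
from h import *
s=env.get_state();M=R.from_euler('xyz',s['ee_rot']).as_matrix();print(s['ee_pos'],M[:,0],np.degrees(np.arctan2(M[1,1],M[0,1])),s['grip_width'],s['contact_force'])
a=env.camera("top")[:,:,::-1];b=env.camera("side")[:,:,::-1]
cv2.imwrite("pics/p1t.png",a);cv2.imwrite("pics/p1s.png",b)
cv2.imwrite("pics/p1.png",cv2.resize(cv2.hconcat([a[110:270,110:280],b[150:310,140:310]]),None,fx=2.3,fy=2.3))
E
```

```text
[0.60781308 0.01061804 0.26580955] [-1.60375151e-03 -1.70492794e-04 -9.99998699e-01] -91.08402432932235 0.3213442766998392 [ 0.65556879 -0.0006795  -0.11292526]
```

View pics/p1.png

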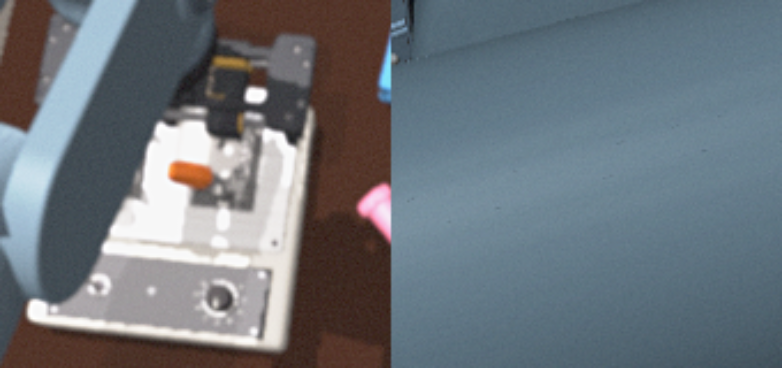

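```bash
python3 - <<'E'
from h import *
im=cv2.imread("pics/p1t.png");hsv=cv2.cvtColor(im,cv2.COLOR_BGR2HSV)
m=((hsv[...,0]>3)&(hsv[...,0]<18)&(hsv[...,1]>170)&(hsv[...,2]>120));m[:,:170]=0;m[:170]=0;m[:, 215:]=0;m[205:]=0
ys,xs=np.nonzero(m);print(len(xs),xs.min(),xs.max(),ys.min(),ys.max())
P=plane("top",np.c_[xs,ys],.215);c=P.mean(0);u=np.linalg.svd(P-c,full_matrices=False)[2];q=(P-c)@u.T
print(c,u[0],u[0][1]/u[0][0],q.min(0),q.max(0))
r=cv2.minAreaRect(P[:,:2].astype(np.float32)*1000);print(r)
cv2.imwrite("pics/p2.png",cv2.resize(im[140:210,150:240],None,fx=8,fy=8,interpolation=3))
E
```

```text
130 184 201 181 190
[0.5596385 0.0112936 0.215    ] [1.77159863e-01 9.84182088e-01 9.03302070e-28] 5.555333326988454 [-1.55078421e-02 -7.20393021e-03 -8.32667268e-17] [ 1.57957235e-02  7.18091918e-03 -8.32667268e-17]
((559.9034423828125, 11.426855087280273), (31.189746856689453, 14.192389488220215), 76.26683807373047)
```

View pics/p2.png

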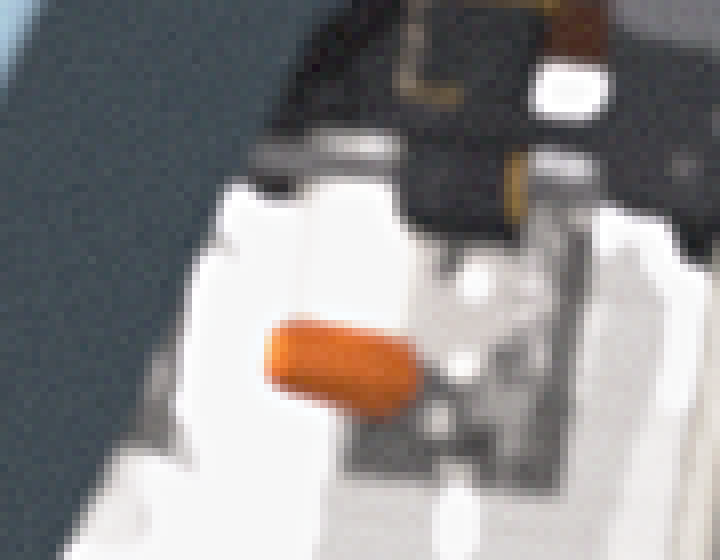

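Call:
jog_arm(
  rows=[
    [[-0.3, 0, -2.5], [0, -1.5, 0]],
    [[-0.3, 0, -5], [0, -1.5, 0]],
    [[-0.3, 0, -6.5], [0, -1.5, 0]],
    [[-0.3, 0, -7.3], [0, -1.5, 0]],
    [[-0.3, 0, -7.5], [0, -1.5, 0]],
    [[-0.3, 0, -7.5], [0, -1.5, 0]],
    [[-0.3, 0, -7.5], [0, -1.5, 0]],
  ],
)

```text
time: 6.22
ee_pos: [0.6061, 0.0105, 0.1929]
ee_rot: [-3.133, 1.543, -0.013]
contact_force: [0.6, 0.5, 0.1]
grip_width: 0.322
```

```bash
python3 - <<'E'
from h import *
s=env.get_state();print(s['ee_pos'],s['contact_force'])
a=env.camera("top")[:,:,::-1]
cv2.imwrite("pics/p3.png",cv2.resize(a[120:240,120:260],None,fx=5,fy=5,interpolation=3))
E
```

```text
[0.60608698 0.01053967 0.19294209] [0.57031744 0.52158166 0.13542665]
```

View pics/p3.png

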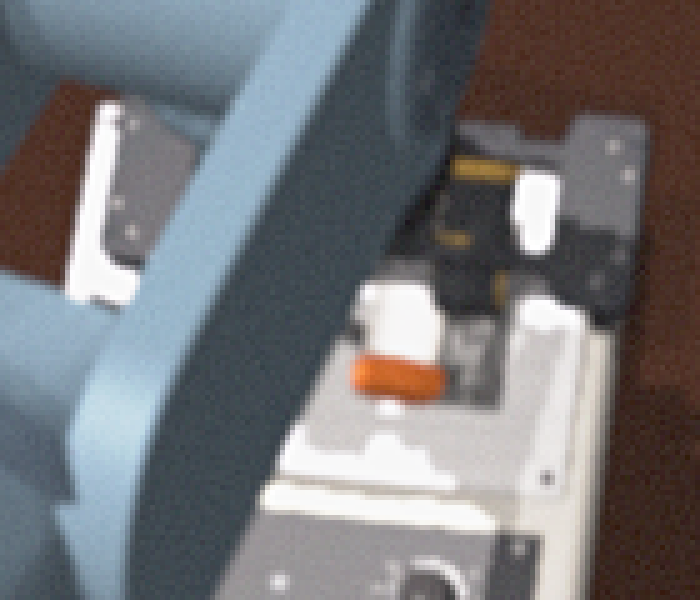

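The tube (cap at crop (400,378)) hangs square over the free clip, so I lower it slowly.

Call:
jog_arm(
  rows=[
    [[0, 0, -0.4], [0, 0, 0]],
    [[0, 0, -0.8], [0, 0, 0]],
    [[0, 0, -1.1], [0, 0, 0]],
    [[0, 0, -1.4], [0, 0, 0]],
    [[0, 0, -1.4], [0, 0, 0]],
  ],
)

```text
time: 6.68
ee_pos: [0.606, 0.0123, 0.1783]
ee_rot: [-3.046, 1.543, 0.075]
contact_force: [0.5, 5.8, 3.0]
grip_width: 0.322
```

Call:
jog_arm(
  rows=[
    [[0, 0, -0.3], [0, 0, 0]],
    [[0, 0, -0.6], [0, 0, 0]],
    [[0, 0, -0.9], [0, 0, 0]],
    [[0, 0, -1.2], [0, 0, 0]],
    [[0, 0, -1.2], [0, 0, 0]],
  ],
)

```text
time: 7.1
ee_pos: [0.6075, 0.0106, 0.168]
ee_rot: [3.114, 1.539, -0.048]
contact_force: [3.2, -0.8, 6.8]
grip_width: 0.318
```

Call:
jog_arm(
  rows=[
    [[0, 0, -0.3], [0, 0, 0]],
    [[0, 0, -0.6], [0, 0, 0]],
    [[0, 0, -0.8], [0, 0, 0]],
    [[0, 0, -0.8], [0, 0, 0]],
  ],
)

```text
time: 7.43
ee_pos: [0.6068, 0.0105, 0.1587]
ee_rot: [3.123, 1.541, -0.039]
contact_force: [4.3, -1.0, 2.2]
grip_width: 0.319
```

Call:
jog_arm(
  rows=[
    [[0, 0, -0.1], [0, 0, 0]],
    [[0, 0, -0.2], [0, 0, 0]],
    [[0, 0, -0.2], [0, 0, 0]],
  ],
)

```text
time: 7.68
ee_pos: [0.6068, 0.0105, 0.158]
ee_rot: [3.116, 1.541, -0.046]
contact_force: [-1.0, -2.0, 12.1]
grip_width: 0.317
```

Call:
jog_arm(
  rows=[
    [[0, 0, -0.1], [0, 0, 0]],
    [[0, 0, -0.2], [0, 0, 0]],
    [[0, 0, -0.2], [0, 0, 0]],
    [[0, 0, -0.2], [0, 0, 0]],
  ],
)

```text
time: 8.02
ee_pos: [0.607, 0.0105, 0.1577]
ee_rot: [3.102, 1.541, -0.06]
contact_force: [-6.7, -0.7, 23.3]
grip_width: 0.318
```

```bash
python3 - <<'E'
from h import *
s=env.get_state();print(s['ee_pos'],s['contact_force'],s['ft_torque'])
a=env.camera("top")[:,:,::-1]
cv2.imwrite("pics/p4.png",cv2.resize(a[120:240,120:260],None,fx=5,fy=5,interpolation=3))
E
```

```text
[0.60699834 0.01052293 0.15765978] [-6.65204327 -0.66493528 23.25993972] [-0.57869018  1.17518082 -0.01547255]
```

View pics/p4.png

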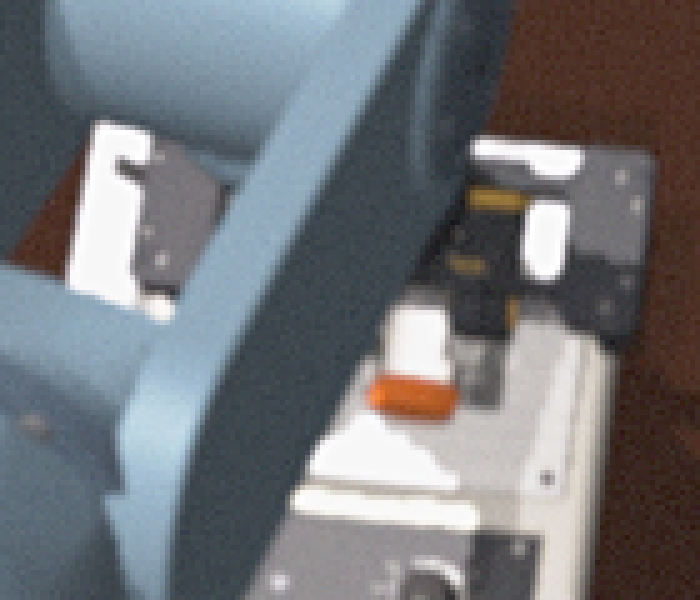

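Call:
jog_arm(
  rows=[
    [[0, 0, 0.2], [0, 0, 0]],
    [[0, 0, 0.2], [0, 0, 0]],
  ],
)

```text
time: 8.23
ee_pos: [0.6068, 0.0105, 0.158]
ee_rot: [3.115, 1.541, -0.048]
contact_force: [-1.2, -0.5, 13.0]
grip_width: 0.321
```

Call:
jog_arm(
  rows=[
    [[0, 0, 0], [0, 0, 0]],
    [[0, 0, 0], [0, 0, 0]],
    [[0, 0, 0], [0, 0, 0]],
    [[0, 0, 0], [0, 0, 0]],
    [[0, 0, 0], [0, 0, 0]],
    [[0, 0, 0], [0, 0, 0]],
  ],
  claw=0.6,
)

```text
time: 8.73
ee_pos: [0.6048, 0.0114, 0.1553]
ee_rot: [-3.112, 1.546, 0.009]
contact_force: [0.8, -0.1, -0.2]
grip_width: 0.601
```

Call:
jog_arm(
  rows=[
    [[0, 0, 1], [0, 0, 0]],
    [[0, 0, 3], [0, 0, 0]],
    [[0, 0, 6], [0, 0, 0]],
    [[0, 0, 9], [0, 0, 0]],
    [[0, 0, 12], [0, 0, 0]],
    [[0, 0, 14], [0, 0, 0]],
    [[0, 0, 14], [0, 0, 0]],
  ],
)

```text
time: 9.32
ee_pos: [0.6073, 0.0105, 0.3016]
ee_rot: [3.116, 1.536, -0.047]
contact_force: [-0.3, 0.5, 1.3]
grip_width: 0.602
```

Call:
jog_arm(
  rows=[
    [[-12, -32, 0], [0, 1.5, 0]],
    [[-12, -32, 0], [0, 1.5, 0]],
    [[-12, -32, 0], [0, 1.5, 0]],
    [[-12, -32, 0], [0, 1.5, 0]],
    [[-12, -32, 0], [0, 1.5, 0]],
    [[-12, -32, 0], [0, 1.5, 0]],
    [[-12, -32, 0], [0, 1.5, 0]],
    [[-12, -32, 0], [0, 1.5, 0]],
    [[-12, -32, 0], [0, 1.5, 0]],
    [[-12, -32, 0], [0, 1.5, 0]],
    [[-12, -32, 0], [0, 1.5, 0]],
  ],
  claw=0,
)

```text
time: 10.23
ee_pos: [0.4849, -0.3087, 0.2947]
ee_rot: [-0.997, 1.568, 2.122]
contact_force: [0.9, 0.3, 0.2]
grip_width: 0.005
```

```bash
python3 - <<'E'
from h import *
s=env.get_state();print(s['ee_pos'],s['grip_width'])
a=env.camera("top")[:,:,::-1];b=env.camera("side")[:,:,::-1]
cv2.imwrite("pics/q1t.png",a);cv2.imwrite("pics/q1s.png",b)
cv2.imwrite("pics/q1.png",cv2.resize(cv2.hconcat([a[135:270,115:255],b[180:315,140:280]]),None,fx=2.8,fy=2.8,interpolation=3))
for n,im,rs in(("top",a,((135,175,172,210),(180,175,230,215))),("side",b,((165,220,203,260),(203,200,240,245)))):
    hsv=cv2.cvtColor(im,cv2.COLOR_BGR2HSV)
    for x0,y0,x1,y1 in rs:
        m=((hsv[...,0]>3)&(hsv[...,0]<18)&(hsv[...,1]>170)&(hsv[...,2]>120))[y0:y1,x0:x1]
        ys,xs=np.nonzero(m)
        if len(xs):print(n,len(xs),plane(n,[(xs.mean()+x0,ys.mean()+y0)],.108).round(4))
E
```

```text
[ 0.48489647 -0.30865824  0.29467158] 0.005034691153128141
top 85 [[0.5581 0.1141 0.108 ]]
top 84 [[0.5603 0.0104 0.108 ]]
```

View pics/q1.png

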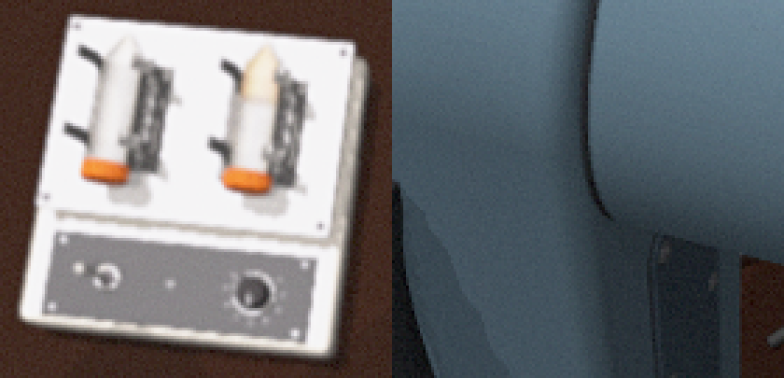

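```bash
python3 - <<'E'
import cv2
a=cv2.imread("pics/q1t.png")
cv2.imwrite("pics/q2.png",cv2.resize(a[140:215,135:235],None,fx=7.5,fy=7.5,interpolation=3))
E
```

```text
(no output)
```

View pics/q2.png

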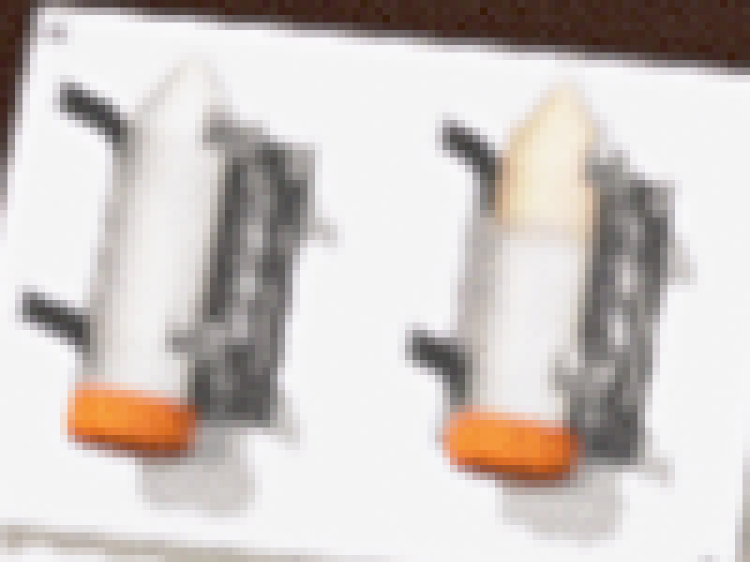

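Call:
jog_arm(
  rows=[
    [[0.5, 47.7, 0], [0, 0, 0]],
    [[0.5, 47.7, 0], [0, 0, 0]],
    [[0.5, 47.7, 0], [0, 0, 0]],
    [[0.5, 47.7, 0], [0, 0, 0]],
    [[0.5, 47.7, 0], [0, 0, 0]],
    [[0.5, 47.7, 0], [0, 0, 0]],
    [[0.5, 47.7, 0], [0, 0, 0]],
    [[0.5, 47.7, 0], [0, 0, 0]],
    [[0.5, 47.7, 0], [0, 0, 0]],
    [[0.5, 47.7, 0], [0, 0, 0]],
    [[0.5, 47.7, 0], [0, 0, 0]],
    [[0.5, 47.7, 0], [0, 0, 0]],
  ],
)

```text
time: 11.33
ee_pos: [0.4886, 0.1741, 0.2959]
ee_rot: [-1.626, 1.569, 1.501]
contact_force: [0.3, -0.1, 0.3]
grip_width: 0.002
```

```bash
python3 - <<'E'
from h import *
print(plane("top",[(60,243),(68,240),(88,245),(25,190),(15,190),(50,205)],.0).round(3))
print("beaker top/bottom tri",tri([(66,240),(80,246)],[(129,322),(134,331)]).round(3))
print("nozzle",tri([(14,190)],[(62,296)]).round(3))
s=env.get_state();print(s['ee_pos'],s['ee_rot'])
E
```

```text
[[0.456 0.343 0.   ]
 [0.464 0.326 0.   ]
 [0.457 0.277 0.   ]
 [0.571 0.452 0.   ]
 [0.569 0.477 0.   ]
 [0.54  0.384 0.   ]]
beaker top/bottom tri [[0.455 0.294 0.066 0.007]
 [0.455 0.296 0.003 0.005]]
nozzle [[0.539 0.387 0.136 0.004]]
[0.48860905 0.17407982 0.29588889] [-1.6256549   1.56904347  1.50087089]
```

Call:
jog_arm(
  rows=[
    [[0.2, 0, -3], [0, 0, 0]],
    [[0.2, 0, -7], [0, 0, 0]],
    [[0.2, 0, -11], [0, 0, 0]],
    [[0.2, 0, -13.5], [0, 0, 0]],
    [[0.2, 0, -15.5], [0, 0, 0]],
    [[0.2, 0, -16.4], [0, 0, 0]],
    [[0.2, 0, -16.4], [0, 0, 0]],
    [[0.2, 0, -16.4], [0, 0, 0]],
  ],
)

```text
time: 12.0
ee_pos: [0.4923, 0.169, 0.1322]
ee_rot: [-2.176, 1.571, 0.946]
contact_force: [-0.3, -0.0, 0.6]
grip_width: 0.001
```

Call:
jog_arm(
  rows=[
    [[0, -0.4, 0], [0, 0, 0]],
    [[0, -0.8, 0], [0, 0, 0]],
    [[0, -1.2, 0], [0, 0, 0]],
    [[0, -1.6, 0], [0, 0, 0]],
    [[0, -2, 0], [0, 0, 0]],
    [[0, -2.4, 0], [0, 0, 0]],
  ],
)

```text
time: 12.5
ee_pos: [0.4928, 0.1437, 0.1323]
ee_rot: [-2.599, 1.569, 0.521]
contact_force: [0.3, 2.1, 2.0]
grip_width: 0.011
```

Contact at about 2 N, so I continue toward the stop.

Call:
jog_arm(
  rows=[
    [[0, -0.4, 0], [0, 0, 0]],
    [[0, -0.8, 0], [0, 0, 0]],
    [[0, -1.2, 0], [0, 0, 0]],
    [[0, -1.6, 0], [0, 0, 0]],
    [[0, -1.6, 0], [0, 0, 0]],
  ],
)

```text
time: 12.92
ee_pos: [0.4925, 0.1282, 0.1317]
ee_rot: [-1.791, 1.569, 1.329]
contact_force: [1.9, 6.1, 0.5]
grip_width: 0.006
```

Call:
jog_arm(
  rows=[
    [[0, -0.3, 0], [0, 0, 0]],
    [[0, -0.5, 0], [0, 0, 0]],
    [[0, -0.5, 0], [0, 0, 0]],
  ],
)

```text
time: 13.17
ee_pos: [0.4924, 0.1269, 0.1318]
ee_rot: [-1.691, 1.562, 1.428]
contact_force: [2.6, 26.3, -0.2]
grip_width: 0.007
```

Hard stop reached (26 N). Now I back off, lift and clear the view.

Call:
jog_arm(
  rows=[
    [[0, 0.8, 0], [0, 0, 0]],
    [[0, 2, 0], [0, 0, 0]],
    [[0, 2, 4], [0, 0, 0]],
    [[0, 2, 8], [0, 0, 0]],
    [[0, 2, 12], [0, 0, 0]],
    [[0, 2, 16], [0, 0, 0]],
    [[0, 2, 16], [0, 0, 0]],
  ],
)

```text
time: 13.75
ee_pos: [0.4959, 0.1433, 0.3002]
ee_rot: [-3.129, 1.557, -0.008]
contact_force: [1.3, 0.1, 0.7]
grip_width: 0.003
```

Call:
jog_arm(
  rows=[
    [[-10, -44, 0], [0, 0, 0]],
    [[-10, -44, 0], [0, 0, 0]],
    [[-10, -44, 0], [0, 0, 0]],
    [[-10, -44, 0], [0, 0, 0]],
    [[-10, -44, 0], [0, 0, 0]],
    [[-10, -44, 0], [0, 0, 0]],
    [[-10, -44, 0], [0, 0, 0]],
    [[-10, -44, 0], [0, 0, 0]],
    [[-10, -44, 0], [0, 0, 0]],
    [[-10, -44, 0], [0, 0, 0]],
    [[-10, -44, 0], [0, 0, 0]],
    [[-10, -44, 0], [0, 0, 0]],
  ],
)

```text
time: 14.75
ee_pos: [0.3906, -0.3024, 0.2914]
ee_rot: [1.156, 1.568, -2.012]
contact_force: [-0.1, -0.8, 0.9]
grip_width: 0.006
```

```bash
python3 - <<'E'
from h import *
a=env.camera("top")[:,:,::-1]
cv2.imwrite("pics/r1.png",cv2.resize(a[135:270,115:255],None,fx=4.2,fy=4.2,interpolation=3))
s=env.get_state();print(s['time'],s['ee_pos'],s['qd'])
E
```

```text
14.8 [ 0.39120542 -0.29967108  0.29110774] [ 0.06478759 -0.02682513  0.0386846   0.02308703  0.019471    0.02614721]
```

View pics/r1.png

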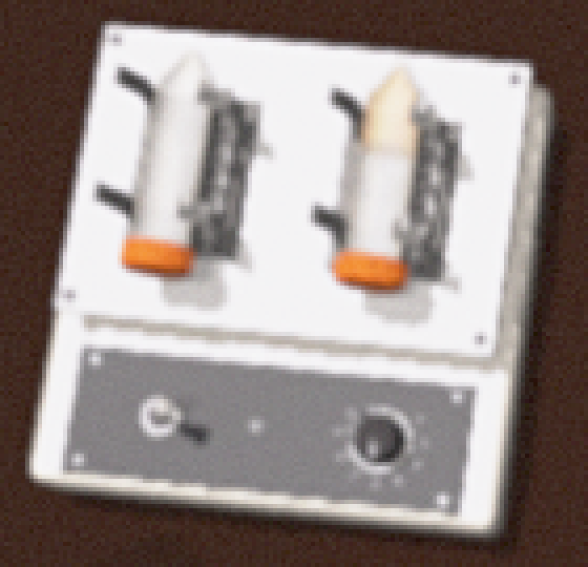

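```bash
python3 - <<'E'
from h import *
for p in [(119,401),(158,412),(205,433)]:
    print(p,plane("top",c1([p]),.083).round(4),plane("top",c1([p]),.047).round(4))
E
```

```text
(119, 401) [[0.4909 0.1303 0.083 ]] [[0.4958 0.142  0.047 ]]
(158, 412) [[0.4872 0.1103 0.083 ]] [[0.492  0.1213 0.047 ]]
(205, 433) [[0.4791 0.0859 0.083 ]] [[0.4835 0.0958 0.047 ]]
```

Call:
jog_arm(
  rows=[
    [[-20, -25, 0], [0, 0, 0]],
    [[-20, -25, 0], [0, 0, 0]],
    [[-20, -25, 0], [0, 0, 0]],
    [[-20, -25, 0], [0, 0, 0]],
    [[-20, -25, 0], [0, 0, 0]],
    [[-20, -25, 0], [0, 0, 0]],
    [[-20, -25, 0], [0, 0, 0]],
    [[-20, -25, 0], [0, 0, 0]],
    [[-20, -25, 0], [0, 0, 0]],
    [[-20, -25, 0], [0, 0, 0]],
    [[-20, -25, 0], [0, 0, 0]],
    [[-20, -25, 0], [0, 0, 0]],
  ],
)

```text
time: 15.8
ee_pos: [0.194, -0.5454, 0.2914]
ee_rot: [-1.629, 1.57, 1.494]
contact_force: [-0.6, -0.8, -0.3]
grip_width: 0.003
```

```bash
python3 - <<'E'
from h import *
a=env.camera("top")[:,:,::-1];b=env.camera("side")[:,:,::-1]
cv2.imwrite("pics/s1.png",cv2.resize(b[180:310,140:280],None,fx=4.5,fy=4.5,interpolation=3))
cv2.imwrite("pics/s2.png",cv2.resize(a[215:255,130:190],None,fx=12,fy=12,interpolation=3))
E
```

View pics/s1.png

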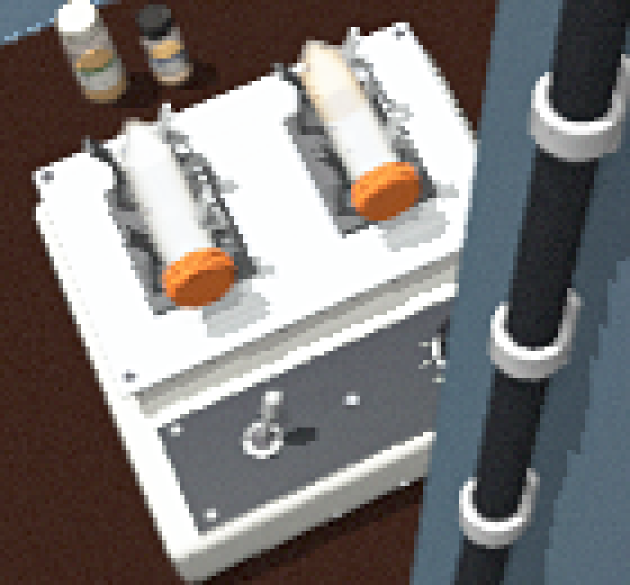

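View pics/s2.png

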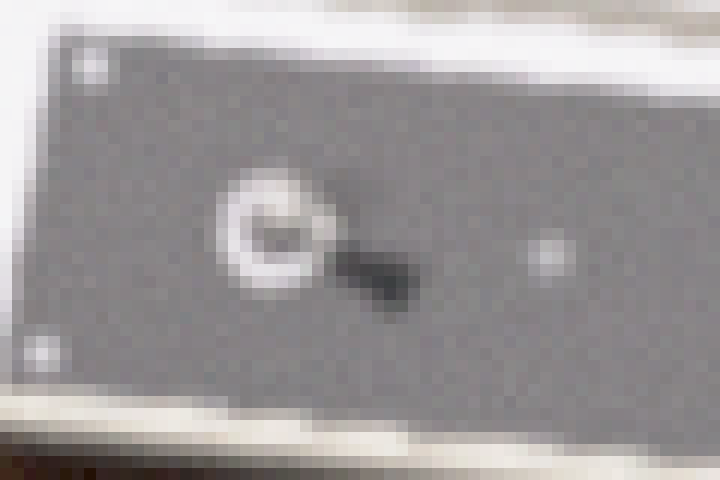

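```bash
python3 - <<'E'
from h import *
print("side tip now/before",plane("side",c2([(273,397),(231,414)]),.083).round(4))
p=[((325+.5)/12-.5+130,(220+.5)/12-.5+215)];print("top tip",plane("top",p,.083).round(4))
E
```

```text
side tip now/before [[0.4889 0.1079 0.083 ]
 [0.4902 0.1298 0.083 ]]
top tip [[0.4877 0.1013 0.083 ]]
```

```bash
python3 - <<'E'
from workcell import env
s=env.get_state();print(s['time'],abs(s['qd']).max());print(env.finish_job())
E
```

```text
15.9 0.007438500549771162
the job is handed in; nothing more can be done
None
```

I loaded the orange-capped tube into the empty right-hand clip, cap toward the control panel, and switched the mixer on. I handed the job in at 15.9 s, and `finish_job` gave no verdict.

- **Sample tube:** I pushed it down until it bottomed out at about 23 N, then released it. In the last pictures it sits square in both forks, with the jaw hooks over it as on the balance tube. Its cap lies 104 mm from the balance cap, as it should, and about 4 mm off along the seat, within the 12 mm allowed. I judged the jaw closed by eye only.
- **Toggle:** I pushed it right until it hit its stop at about 26 N. The two cameras put its end travel at about 22 mm and 29 mm; the full throw is 25 mm and about 20.5 mm is needed. They disagree by 7 mm because in the top view the toggle's end overlaps the ring at its base.
- **Balance tube:** it moved less than 1 mm by the top camera, measured after the sample tube was loaded. It looks unmoved in the last pictures too.
- **Robot:** the arm was clear of everything and at rest when I handed in.

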